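Refit the stove knob and hold it in at full flame

TASK

The control knob of the portable gas stove was pulled off for washing and lies beside the stove. Put it back on the valve spindle, flat to flat and fully home, then push it in against its spring and, keeping it pushed in, turn it anticlockwise from off to the big flame mark. Finish while still gripping the knob and holding it pushed in at that mark, as one does until the flame safety device takes over; do not let it up or let go, and leave everything else where it stands.

Things in the scene. Friction and masses are not known exactly. Their poses are not given: they have to be found in the camera images.
- knob: loose stove knob, 60 g, bore down on the worktop: aluminium skirt 44 mm across, 18 mm high; on it a black grip bar with flat sides, 14 mm wide, 40 long, 16 high (34 mm in all). Grip the bar. Origin: centre of underside, z up, x along the bar to the end with the white pointer line. D bore from below on the axis, flared mouth: radius 6.5 mm, flat 2.8 mm from the axis on the pointer (+x) side
- knob_bore (a point): centre of the closed end of the knob's bore, on its axis 16 mm above the underside (the bore is 16 mm deep); axes as the knob's. It meets spindle_tip when the knob is fully home; 8 mm of air is then left below the knob
- spindle_tip (a point): centre of the top end of the brass D spindle, 24 mm out of the stove's top (86 mm over the worktop while not pushed in): 12 mm diameter, flat 2.5 mm from the axis, last 4 mm tapered. z up on the axis; x out through the flat: at off toward the black off dot, away from the stove's front edge; x turns with the spindle. The knob fits only with its x along this x
- valve (a joint): how far the spindle is pushed in, m: 0 out, 0.006 the stop; a spring returns it (about 3 N to start, 9 N at the stop). 3.5 to 5 mm is well pushed in
- spindle (a joint): turn of the spindle, rad, anticlockwise from above: 0 off, 1.27 big red flame, about 2.3 small flame. Stiff (0.03 N m), stays where left. A child lock stops it at about 0.15 unless it is pushed in over 2.5 mm (4 mm is safe). The knob has play on it and runs 0.1 to 0.3 rad ahead: at 1.27 its pointer is at or just past the big flame, printed 1.40 rad (80 degrees) round from the off dot
- stove: fixed cream gas stove, 280 deep (x), 340 wide (y), flat top 62 mm up; pan support (to 93 mm) at left, cartridge bay with raised lid (to 86 mm) at right, beginning 45 mm behind the spindle. Origin: centre of underside; x from front to back. Spindle in a steel plate at the front right, at (-100, -112) mm. Marks 29 mm round it: black dot (off) behind, big red flame left, small flame front left
- garlic: bystander: garlic bulb, 49 mm across, 50 mm high, on the front strip beside the sink; origin under its centre
- tomato: bystander: tomato, 64 mm across, 66 mm high, on the front strip beside the sink; origin under its centre
- lemon: bystander: lemon, 75 x 54 x 53 mm, on the worktop behind the knob; origin under its centre
- salt_shaker: bystander: glass salt shaker, 44 mm across, 90 mm high, behind the knob; origin under its centre
- spice_0: bystander: spice jar with a green lid, 46 mm across, 106 mm high, behind the knob; origin under its centre
Things that resemble listed ones, but are neither listed nor needed, are in the scene too. Leave any blue or green look-alike of the knob alone.

How it is judged:
By the outcome, as a careful person would: the job done as asked, in the order asked, and still so for the second after the job is handed in, while the arm keeps its last pose, push and grip.
It also fails if it takes over 48 s, if anything falls off the work surface, if the arm or the gripper's body presses on something with over 40 N, if the wrist force passes 120 N, or if a joint passes its speed limit or range.

ROBOT

A 6-joint arm with a two-finger parallel gripper is mounted at the origin on a cart in front of the work surface, level with it; the furniture and walls round the work are solid. World frame = base frame: x ahead of the robot, y to its left, z up, the work surface at z = 0. Lengths are in m, angles in rad, forces in N, time in s.
With the tool pointing down it reaches from about 0.25 to 0.725 m from the base axis. Payload 4 kg.
Tool frame: the origin (TCP) lies at the very end of the fingers, on their centre line; the grasp point (between the pads) lies 19 mm behind it; z points along the fingers, y is the line along which they close (so a half turn about z gives the same grasp; the last joint's range is limited). The gripper opens to 85 mm and grips with 20 to 120 N. Pads are 22 mm wide; open, the fingers measure 114 mm over their backs; the gripper's body (76 mm by 85 mm) begins 54 mm behind the grasp point. The pads swing forward as they close: fully open they stand 13 mm farther back than shut.
Start: joints at [-1.251, 0.241, 0.005, 1.335, 0, 1.571], TCP at [0.157, -0.475, 0.231] pointing down, gripper open.
Joint ranges: [-2.72, 2.72], [-1.05, 1.87], [-1.09, 1.28], [-1.99, 2.15], [-1.42, 1.44], [-3.14, 3.14]. Speed limits (rad/s): [2.79, 2.79, 3.14, 3.14, 3.14, 3.14].

INTERFACE

Orientations are given as a unit quaternion [x, y, z, w].
In Python, from workcell import telemetry, vision, workorder gives the robot as it stands.
- The arm moves only by the shell command python3 -m inch 'ROWS'. ROWS is JSON, a list of rows, each a list of 3 entries, a list of its own where there are three numbers: the turn, a rotation vector about the tool's x, y, z scaled (see below), then the shift along the tool's x, y, z scaled (see below), then the closure, from -1 (fully open) to 1 (shut). A call has 1 to 10 rows; each row shifts and turns the commanded pose from where the row before left it, along the tool's axes as they then stand; what a row does not reach is not made up. The controller multiplies each number of a shift by 0.3 m and each number of a turn by 360 degrees. A row lasts 1/12 s, in which the tool goes at most 41.7 mm and 7.16 degrees, less where a joint would pass 70% of its speed; a pose out of reach is approached as far as the arm can. A call with a number of a shift or a turn outside -1 to 1 is refused whole. A call with a gripper value outside its range is refused whole. The fingers move at their own pace and stop on an object; the grip force is fixed at half the most. Time passes only in rows, so rows that do not move let the fingers close. It gives the time, the measured TCP pose, the force, the opening and the grip force at its end, in the units of the state.
- telemetry.get_obs(): the state, without advancing time (a new reading comes with each control period).
- vision.camera(name): name is "scene" or "top"; returns a dict with "img" (400x640x3 uint8, red, green, blue), "fov_y" (degrees; the focal length in pixels is half the picture's height over the tangent of half this angle, whatever the lens; pixels are square), "cx", "cy" (the principal point, pixels), "pose" (4x4, takes a point from camera to world coordinates). Camera axes: x right, y up, looking along -z (the intrinsics and any distortion apply to the point x, -y, -z); pixel columns grow to the right and rows downward; lengths in m; the calibration is good to about 2 mm. A picture is of the moment at which its call begins. There is no depth.
- workorder.job_done(): hands the job in; it is judged then, once.
The state is a dict: "clock": time; "joint_pos": joint angles; "joint_vel": joint speeds; "tau": joint torques, N m; "eef_pos": TCP position; "tool_rot": TCP orientation; "ft_force": force on the tool from outside, world axes, zero at the start; "ft_torque": the same for the moment, N m; "grip_width": finger opening in m; "grasp_force": force on a finger pad.
Only numpy, scipy, OpenCV 4.12 (cv2) and the standard library are available. Lean on these libraries where they do the work, as an engineer would, in place of code of your own. Each camera call takes 0.05 s, during which the arm holds its last target. There are 200 camera calls.

## Working session

There is one attempt and no reset: what is moved stays moved. The work goes in short steps, Python scripts to look and compute and a shell command to move; the robot and the scene stay as the last step left them, time stands still between calls to the robot, and variables do not carry over. Pictures are saved under pics/ and viewed, at most 10 in all, crops included, and the job is handed in when it is done.

```bash
mkdir -p pics; ls; python3 - <<'E'
from workcell import telemetry, vision
import cv2,pickle
print(telemetry.get_obs())
d={}
for n in("scene","top"):
    c=vision.camera(n); d[n]=c
    cv2.imwrite(f"pics/{n}0.png",c["img"][:,:,::-1]); print({k:v for k,v in c.items() if k!="img"})
pickle.dump(d,open("cams.pkl","wb"))
E
```

```text
pics
{'clock': 0.0, 'joint_pos': array([-1.25101830e+00,  2.41403200e-01,  3.73162668e-03,  1.33521322e+00,
        6.62147353e-06,  1.57079608e+00]), 'joint_vel': array([-0.00137738, -0.0009227 , -0.00137377,  0.00195426, -0.00131811,
       -0.00086745]), 'tau': array([ 2.08906953e-03, -3.72318900e+01,  2.52407509e+01,  1.72533671e-02,
       -1.44555804e-05,  9.09038818e-06]), 'eef_pos': array([ 0.15698051, -0.47405005,  0.23042068]), 'tool_rot': array([ 9.87244401e-01,  1.59208673e-01, -1.62982254e-04, -1.03144073e-03]), 'ft_force': array([-0.3743922 ,  0.37446211,  0.48001581]), 'ft_torque': array([ 0.0035037 , -0.05682309,  0.01824319]), 'grasp_force': 0.0, 'grip_width': 0.08541778290020895}
{'fov_y': 55.8486313201705, 'cx': 318.60469061085814, 'cy': 198.09368789710786, 'pose': array([[-0.45565271,  0.68996578, -0.56243029, -0.02684711],
       [-0.89012071, -0.34740975,  0.29494336,  0.42284964],
       [ 0.00810705,  0.63502259,  0.77245102,  0.8832388 ],
       [ 0.        ,  0.        ,  0.        ,  1.        ]])}
{'fov_y': 54.02494019501604, 'cx': 315.3097655205341, 'cy': 198.38852075188584, 'pose': array([[ 0.00990693,  0.99689744, -0.07808545,  0.46348035],
       [-0.99964625,  0.01180121,  0.023835  ,  0.1232754 ],
       [ 0.02468256,  0.07782169,  0.99666171,  1.2265885 ],
       [ 0.        ,  0.        ,  0.        ,  1.        ]])}
```

View pics/scene0.png

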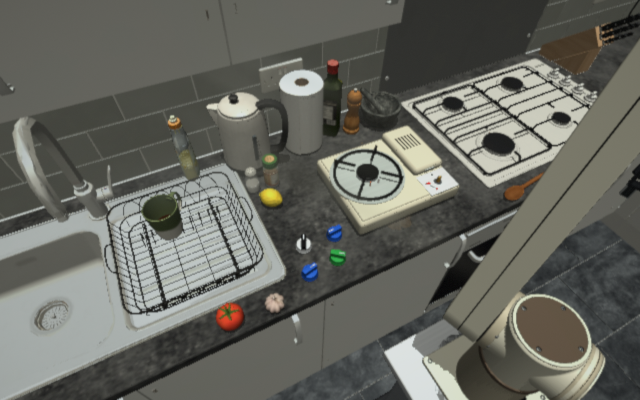

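View pics/top0.png

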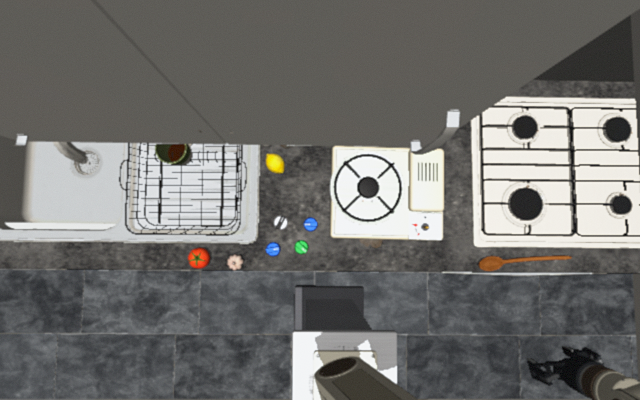

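Scene view: the knob candidates are silver with a black bar at (304,244), blue at (335,232) and (310,271), and green at (338,256). In the top view they are silver (281,223), blue (311,224) and (273,249), and green (301,247). The silver-skirted one with the black bar fits the description, and the spindle is at top (425,227) / scene (435,182). I'll confirm both in one enlarged crop.

```bash
cat > h.py <<'E'
import numpy as np,cv2
def ray(c,u,v):
    f=200/np.tan(np.radians(c["fov_y"]/2)); P=c["pose"]
    d=P[:3,:3]@np.array([(u-c["cx"])/f,-(v-c["cy"])/f,-1]); return P[:3,3],d/np.linalg.norm(d)
def onz(c,u,v,z):
    o,d=ray(c,u,v); return o+d*(z-o[2])/d[2]
def proj(c,p):
    f=200/np.tan(np.radians(c["fov_y"]/2)); P=c["pose"]
    q=P[:3,:3].T@(np.array(p)-P[:3,3]); return c["cx"]-f*q[0]/q[2], c["cy"]+f*q[1]/q[2]
def tri(rs):
    A=sum(np.eye(3)-np.outer(d,d) for o,d in rs); b=sum((np.eye(3)-np.outer(d,d))@o for o,d in rs)
    p=np.linalg.solve(A,b); return p,[np.linalg.norm(np.cross(p-o,d)) for o,d in rs]
def crop(c,u,v,r,s): 
    im=c["img"][v-r:v+r,u-r:u+r,::-1]; return cv2.resize(im,(s,s),interpolation=cv2.INTER_CUBIC)
E
python3 - <<'E'
import pickle
from h import *
d=pickle.load(open("cams.pkl","rb"));s,t=d["scene"],d["top"]
m=np.vstack([np.hstack([crop(t,281,223,15,300),crop(t,425,227,15,300)]),np.hstack([crop(s,304,244,15,300),crop(s,435,182,20,300)])])
cv2.imwrite("pics/crop0.png",m)
# stove top outline: cream mask in top view
im=t["img"].astype(int)
roi=np.zeros((400,640),np.uint8);roi[120:260,320:455]=1
mask=((im[:,:,0]>150)&(im[:,:,2]>110)).astype(np.uint8)*roi
cs,_=cv2.findContours(mask,cv2.RETR_EXTERNAL,cv2.CHAIN_APPROX_NONE)
c=max(cs,key=cv2.contourArea);b=cv2.boxPoints(cv2.minAreaRect(c));print(b)
for p in b: print(p,onz(t,*p,0.062).round(4))
print("knob",onz(t,281,223,.018),"sp",onz(t,425,227,.086), tri([ray(t,281,223),ray(s,304,244)]),tri([ray(t,425,227),ray(s,435,182)]))
E
```

```text
[[328.51474 237.18219]
 [330.9122  144.88086]
 [444.5887  147.8335 ]
 [442.19125 240.13483]]
[328.51474 237.18219] [0.4401 0.0552 0.062 ]
[330.9122  144.88086] [0.717 0.05  0.062]
[444.5887 147.8335] [ 0.7132 -0.2953  0.062 ]
[442.19125 240.13483] [ 0.4345 -0.2837  0.062 ]
knob [0.48115585 0.19895407 0.018     ] sp [ 0.47282002 -0.22527896  0.086     ] (array([0.48125087, 0.19931797, 0.01267952]), [np.float64(3.516431645877172e-05), np.float64(3.5164316458775584e-05)]) (array([ 0.47509436, -0.23216976,  0.05445209]), [np.float64(0.003317519428628697), np.float64(0.003317519428628672)])
```

View pics/crop0.png

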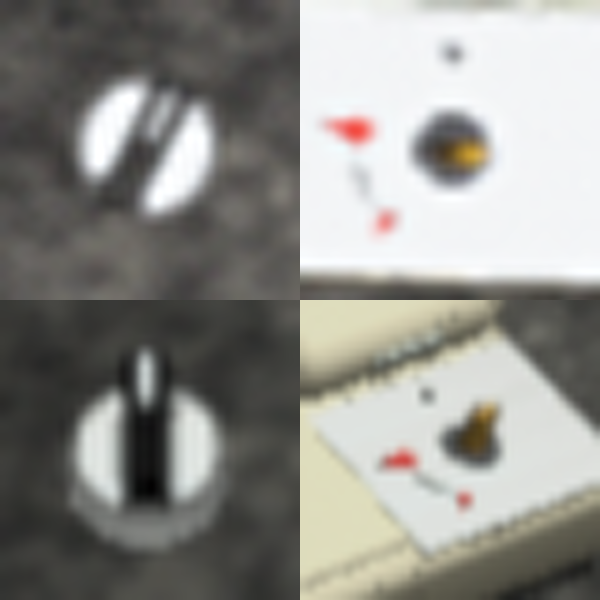

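The crop confirms it: the knob (top ≈(280.3,222), white pointer toward upper right) has a silver skirt and a black bar. The other half shows the brass tip at top ≈(426.7,227), the off dot at (424.8,216.8) and the flames to its left. Next I'll take sub-pixel centroids.

```bash
cat > m.py <<'E'
import pickle
from h import *
def cen(c,u,v,r,w):
    """weighted centroid; w: function of float rgb patch -> weights"""
    p=c["img"][v-r:v+r+1,u-r:u+r+1].astype(float); W=np.clip(w(p),0,None)
    y,x=np.mgrid[v-r:v+r+1,u-r:u+r+1]; return np.array([(W*x).sum(),(W*y).sum()])/W.sum(), W.sum()
E
python3 - <<'E'
from m import *
d=pickle.load(open("cams.pkl","rb"));s,t=d["scene"],d["top"]
br=lambda p:p[...,0]-p[...,2]-25
bright=lambda p:(p.min(2)>110).astype(float)
dark=lambda p:np.clip(190-p.max(2),0,None)
red=lambda p:np.clip(p[...,0]-p[...,1]-50,0,None)
# knob skirt top z=.018 : ellipse via convex hull of bright mask
for n,c,(u,v) in(("top",t,(281,222)),("scene",s,(304,244))):
    im=cv2.resize(c["img"][v-12:v+13,u-12:u+13],None,fx=8,fy=8,interpolation=cv2.INTER_CUBIC)
    m=(im.min(2)>(115 if n=="top" else 180)).astype(np.uint8)
    # keep two big blobs
    k,l,st,ce=cv2.connectedComponentsWithStats(m)
    ids=1+np.argsort(-st[1:,4])[:2]; pts=np.argwhere(np.isin(l,ids))[:,::-1].astype(np.int32)
    e=cv2.fitEllipse(cv2.convexHull(pts)); uv=(np.array(e[0])+.5)/8-.5+[u-12,v-12]
    print(n,"skirt",uv.round(2),np.array(e[1])/8,st[ids,4],onz(c,*uv,.018).round(4))
    a,b=[(ce[i]+.5)/8-.5+[u-12,v-12] for i in ids]; A,B=onz(c,*a,.018),onz(c,*b,.018)
    print("  halves mid",((A+B)/2).round(4),"dir across deg",np.degrees(np.arctan2(*(A-B)[[1,0]])))
    print("  k dist",np.linalg.norm(A-B))
for n,c,tip,dot,fl in(("top",t,(427,227),(425,217),(415,225)),("scene",s,(439,177),(432,174),(428,183))):
    q,_=cen(c,*tip,5 if n=="top" else 5,br); print(n,"brass",q.round(2),onz(c,*q,.074).round(4))
    q,_=cen(c,*dot,2,dark); print(n,"dot",q.round(2),onz(c,*q,.062).round(4))
p=s["img"][165:195,415:455]
cv2.imwrite("pics/x.png",p)
# spindle base hole in top
q,_=cen(t,425,227,6,dark);print("base",q,onz(t,*q,.065).round(4))
# lower-quality: print top red centroids
for (u,v) in((415,225),(418,234)):
    q,_=cen(t,u,v,3,red);print("flame",q,onz(t,*q,.062).round(4))
E
```

```text
top skirt [280.33 222.17] [14.14729977 14.49157143] [7750] [0.4837 0.2011 0.018 ]Traceback (most recent call last):
  File "<stdin>", line 16, in <module>
ValueError: not enough values to unpack (expected 2, got 1)
```

```bash
python3 - <<'E'
from m import *
d=pickle.load(open("cams.pkl","rb"));s,t=d["scene"],d["top"]
br=lambda p:np.clip(p[...,0]-p[...,2]-25,0,None)*(p[...,1]>p[...,2]+10)
dark=lambda p:np.clip(190-p.max(2),0,None)
red=lambda p:np.clip(p[...,0]-p[...,1]-50,0,None)
for n,c,(u,v) in(("top",t,(281,222)),("scene",s,(304,244))):
  for th in (150,190):
    im=cv2.resize(c["img"][v-12:v+13,u-12:u+13],None,fx=8,fy=8,interpolation=cv2.INTER_CUBIC)
    m=(im.min(2)>th).astype(np.uint8)
    k,l,st,ce=cv2.connectedComponentsWithStats(m)
    ids=1+np.argsort(-st[1:,4])[:2]; print(n,th,st[1:,4])
    if len(ids)<2: continue
    pts=np.argwhere(np.isin(l,ids))[:,::-1].astype(np.int32)
    e=cv2.fitEllipse(cv2.convexHull(pts)); uv=(np.array(e[0])+.5)/8-.5+[u-12,v-12]
    a,b=[(ce[i]+.5)/8-.5+[u-12,v-12] for i in ids]; A,B=onz(c,*a,.018),onz(c,*b,.018)
    print("  skirt",uv.round(2),onz(c,*uv,.018).round(4),"mid",((A+B)/2).round(4),"dir",np.degrees(np.arctan2(*(A-B)[[1,0]])),np.linalg.norm(A-B))
    # half edge lines along bar
    for i in ids:
        w=cv2.minAreaRect(np.argwhere(l==i)[:,::-1].astype(np.int32)); bp=cv2.boxPoints(w)/8+[u-12,v-12]
        W=[onz(c,*x,.018) for x in bp]; E=[W[1]-W[0],W[2]-W[1]]; x=max(E,key=np.linalg.norm)
        print("   long edge deg",np.degrees(np.arctan2(x[1],x[0])))
for n,c,tip,dot in(("top",t,(427,227),(425,217)),("scene",s,(439,178),(432,174))):
    q,_=cen(c,*tip,5,br); print(n,"brass",q.round(2),onz(c,*q,.074).round(4),onz(c,*q,.086).round(4))
    q,_=cen(c,*dot,2,dark); print(n,"dot",q.round(2),onz(c,*q,.062).round(4))
q,_=cen(t,425,227,6,dark);print("base",q,onz(t,*q,.065).round(4))
for (u,v) in((415,225),(418,234)):
    q,_=cen(t,u,v,3,red);print("flame",q,onz(t,*q,.062).round(4))
E
```

```text
top 150 [2465  249 2873]
  skirt [280.26 222.2 ] [0.4836 0.2013 0.018 ] mid [0.4839 0.2016 0.018 ] dir -116.7683424520818 0.025008085829279564
   long edge deg -26.39064704633964
   long edge deg -25.59559606630333
top 190 [1826 2145]
  skirt [280.25 222.2 ] [0.4836 0.2013 0.018 ] mid [0.4839 0.2016 0.018 ] dir -116.91131391522222 0.024994608107418253
   long edge deg -26.395207647358035
   long edge deg -25.601532559667117
scene 150 [ 255 2186 2198]
  skirt [303.2 243.5] [0.4806 0.2019 0.018 ] mid [0.4806 0.2019 0.018 ] dir -115.4508901927643 0.02474235684216472
   long edge deg 153.66140831304904
   long edge deg -25.706314345189007
scene 190 [  47 1435 1436]
  skirt [303.17 243.42] [0.4808 0.2019 0.018 ] mid [0.4807 0.2019 0.018 ] dir -115.63341990326948 0.025083310007799137
   long edge deg 153.70959949675805
   long edge deg -25.76358398998245
top brass [426.31 226.93] [ 0.4732 -0.2328  0.074 ] [ 0.4731 -0.2291  0.086 ]
top dot [425. 217.] [ 0.5028 -0.233   0.062 ]
scene brass [438.74 178.17] [ 0.4719 -0.2329  0.074 ] [ 0.4645 -0.2232  0.086 ]
scene dot [431.47 174.28] [ 0.5016 -0.2332  0.062 ]
base [424.30040696 226.31409545] [ 0.475  -0.2296  0.065 ]
flame [414.88819876 224.45755694] [ 0.4803 -0.2023  0.062 ]
flame [418.         233.77777778] [ 0.4527 -0.2114  0.062 ]
```

Measured: knob at (0.482, 0.2015), pointer yaw -25.8°. The two views agree to 3 mm and the skirt comes out at 44 mm. Spindle is at about (0.4725, -0.232), consistent with the stove corners. First I'll rotate in place so tool x points opposite the pointer, which keeps j6 in range.

```bash
python3 -m inch '[[[0,0,-0.0189],[0,0,0],-1],[[0,0,-0.0189],[0,0,0],-1],[[0,0,-0.0189],[0,0,0],-1],[[0,0,-0.0189],[0,0,0],-1],[[0,0,-0.0189],[0,0,0],-1],[[0,0,-0.0189],[0,0,0],-1],[[0,0,-0.0189],[0,0,0],-1],[[0,0,-0.0189],[0,0,0],-1],[[0,0,-0.0189],[0,0,0],-1],[[0,0,-0.0189],[0,0,0],-1]]'
python3 -m inch '[[[0,0,-0.0189],[0,0,0],-1],[[0,0,-0.0189],[0,0,0],-1],[[0,0,-0.0189],[0,0,0],-1],[[0,0,-0.0189],[0,0,0],-1],[[0,0,-0.0189],[0,0,0],-1],[[0,0,-0.0189],[0,0,0],-1],[[0,0,-0.0189],[0,0,0],-1],[[0,0,-0.0189],[0,0,0],-1],[[0,0,-0.0189],[0,0,0],-1],[[0,0,-0.0189],[0,0,0],-1]]'
python3 -c "
from workcell import telemetry as t;print(t.get_obs()['joint_pos'])"
```

```text
clock: 0.93
eef_pos: [0.1571, -0.4743, 0.2308]
tool_rot: [0.727, 0.686, 0.0, -0.001]
ft_force: [0.3, 0.9, 0.2]
grip_width: 0.0854
grasp_force: 0.0
clock: 1.77
eef_pos: [0.1571, -0.4743, 0.2308]
tool_rot: [0.219, 0.976, 0.001, -0.0]
ft_force: [0.6, -0.2, 0.3]
grip_width: 0.0851
grasp_force: 0.0
[-1.25097220e+00  2.41086840e-01  4.20484442e-03  1.33520921e+00
  1.82313585e-05 -8.10114315e-01]
```

```bash
python3 -m inch '[[[0,0,0],[0,0.125,0],-1],[[0,0,0],[0,0.125,0],-1],[[0,0,0],[0,0.125,0],-1],[[0,0,0],[0,0.125,0],-1],[[0,0,0],[0,0.125,0],-1],[[0,0,0],[0,0.125,0],-1],[[0,0,0],[0,0.125,0],-1],[[0,0,0],[0,0.125,0],-1],[[0,0,0],[0,0.125,0],-1],[[0,0,0],[0,0.125,0],-1]]'
python3 -m inch '[[[0,0,0],[0,0.125,0],-1],[[0,0,0],[0,0.125,0],-1],[[0,0,0],[0,0.125,0],-1],[[0,0,0],[0,0.125,0],-1],[[0,0,0],[0,0.125,0],-1],[[0,0,0],[0,0.125,0],-1],[[0,0,0],[0,0.125,0],-1],[[0,0,0],[0,0.125,0],-1],[[0,0,0],[0,0.125,0],-1],[[0,0,0],[0,0,0],-1]]'
python3 -c "
from workcell import telemetry as t;o=t.get_obs();print(o['joint_pos'],o['eef_pos'],o['tool_rot'])"
```

```text
clock: 2.6
eef_pos: [0.3192, -0.1347, 0.2312]
tool_rot: [0.222, 0.975, -0.0, 0.0]
ft_force: [1.1, -0.5, -0.4]
grip_width: 0.0855
grasp_force: 0.0
clock: 3.43
eef_pos: [0.4672, 0.1733, 0.23]
tool_rot: [0.219, 0.976, 0.001, 0.0]
ft_force: [0.3, -0.4, 0.9]
grip_width: 0.085
grasp_force: 0.0
[ 0.35395113  0.23668935 -0.00346393  1.32937294  0.00194325  0.79491012] [0.4671653  0.17325221 0.23002283] [2.18696788e-01 9.75792174e-01 1.16074011e-03 5.18863198e-06]
```

```bash
python3 -m inch '[[[0,0,0.0014],[-0.0045,0.106,0],-1],[[0,0,0],[0,0,0.117],-1],[[0,0,0],[0,0,0.117],-1],[[0,0,0],[0,0,0.117],-1],[[0,0,0],[0,0,0.117],-1],[[0,0,0],[0,0,0.117],-1],[[0,0,0],[0,0,0.05],-1],[[0,0,0],[0,0,0.02],-1],[[0,0,0],[0,0,0],-1]]'
python3 - <<'E'
from workcell import telemetry,vision
from h import *
c=vision.camera("scene");t=vision.camera("top")
cv2.imwrite("pics/pre.png",np.hstack([crop(t,281,215,35,400),crop(c,304,240,35,400)]))
print(telemetry.get_obs()['eef_pos'],telemetry.get_obs()['tool_rot'])
E
```

```text
clock: 4.18
eef_pos: [0.4783, 0.195, 0.033]
tool_rot: [0.226, 0.974, -0.001, -0.002]
ft_force: [0.2, 1.2, -0.6]
grip_width: 0.0854
grasp_force: 0.0
[0.48076025 0.19614484 0.0357275 ] [2.25919167e-01 9.74145797e-01 3.94212493e-04 5.83593001e-04]
```

View pics/pre.png

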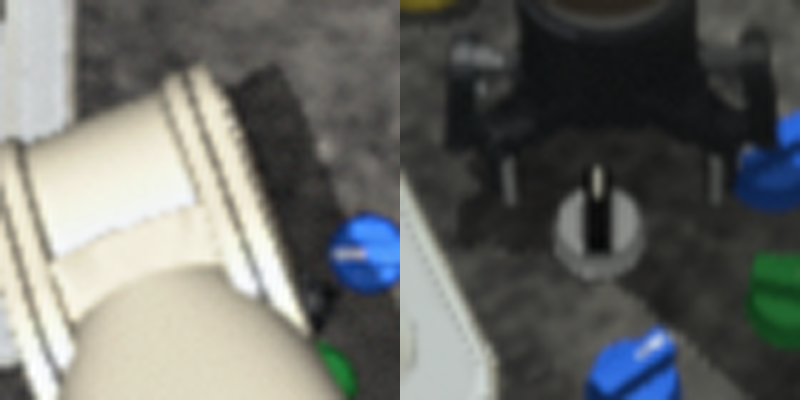

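Right crop (scene): the open fingers at (508,180) and (715,180) straddle the knob at (598,225), sitting slightly to its right. This matches the 5 mm y shortfall in telemetry. I'll correct that, go down and close.

```bash
python3 -m inch '[[[0,0,0],[0.003,0.017,0.02],-1],[[0,0,0],[0,0,0.02],-1],[[0,0,0],[0,0,0],-1],[[0,0,0],[0,0,0],-1],[[0,0,0],[0,0,0],-1]]'
```

```text
clock: 4.7
eef_pos: [0.4815, 0.2011, 0.0231]
tool_rot: [0.226, 0.974, 0.0, 0.0]
ft_force: [0.4, -0.4, 1.0]
grip_width: 0.0853
grasp_force: 0.0
```

```bash
python3 -m inch '[[[0,0,0],[0,0,0.008],-1],[[0,0,0],[0,0,0],1],[[0,0,0],[0,0,0],1],[[0,0,0],[0,0,0],1],[[0,0,0],[0,0,0],1],[[0,0,0],[0,0,0],1],[[0,0,0],[0,0,0],1],[[0,0,0],[0,0,0],1],[[0,0,0],[0,0,0],1]]'; python3 -m inch '[[[0,0,0],[0,0,0],1],[[0,0,0],[0,0,0],1],[[0,0,0],[0,0,0],1]]'
```

```text
clock: 5.45
eef_pos: [0.4816, 0.2011, 0.0207]
tool_rot: [0.226, 0.974, 0.0, 0.0]
ft_force: [-0.1, 0.2, 1.8]
grip_width: 0.0119
grasp_force: 61.8
clock: 5.7
eef_pos: [0.4817, 0.2011, 0.0207]
tool_rot: [0.226, 0.974, 0.0, 0.0]
ft_force: [-0.0, 0.7, 4.7]
grip_width: 0.0121
grasp_force: 61.9
```

```bash
python3 -m inch '[[[0,0,0],[0,0,-0.07],1],[[0,0,0],[0,0,-0.117],1],[[0,0,0],[0,0,-0.117],1],[[0,0,0],[0,0,-0.117],1],[[0,0,0],[0,0,-0.117],1],[[0,0,-0.0172],[0,0,0],1],[[0,0,-0.0172],[0,0,0],1],[[0,0,-0.0172],[0,0,0],1],[[0,0,-0.0172],[0,0,0],1]]'; python3 -m inch '[[[0,0,0],[0,-0.08,0],1],[[0,0,0],[0,-0.12,0],1],[[0,0,0],[0,-0.12,0],1],[[0,0,0],[0,-0.12,0],1],[[0,0,0],[0,-0.12,0],1],[[0,0,0],[0,-0.12,0],1],[[0,0,0],[0,-0.12,0],1],[[0,0,0],[0,-0.12,0],1],[[0,0,0],[0,-0.12,0],1],[[0,0,0],[0,-0.12,0],1]]'
```

```text
clock: 6.45
eef_pos: [0.4811, 0.2008, 0.1815]
tool_rot: [0.009, 1.0, -0.0, -0.0]
ft_force: [0.1, -0.0, -0.8]
grip_width: 0.0124
grasp_force: 61.4
clock: 7.28
eef_pos: [0.4725, -0.1485, 0.1813]
tool_rot: [0.012, 1.0, 0.0, -0.0]
ft_force: [0.3, -0.0, -1.4]
grip_width: 0.0117
grasp_force: 61.4
```

```bash
python3 -m inch '[[[0,0,0],[0,-0.12,0],1],[[0,0,0],[0,-0.12,0],1],[[0,0,0],[0,-0.08,0],1],[[0,0,0],[0,0,0],1],[[0,0,0],[0,0,0],1]]';python3 - <<'E'
from workcell import telemetry,vision
from h import *
c=vision.camera("scene");t=vision.camera("top")
cv2.imwrite("pics/over.png",np.hstack([crop(t,425,220,30,400),crop(c,435,170,40,400)]))
print(telemetry.get_obs()['eef_pos'],telemetry.get_obs()['tool_rot'])
E
```

```text
clock: 7.7
eef_pos: [0.4703, -0.244, 0.1809]
tool_rot: [0.013, 1.0, 0.001, -0.001]
ft_force: [-0.2, 0.5, -1.1]
grip_width: 0.0124
grasp_force: 61.4
[ 0.47057979 -0.24219766  0.18116333] [ 1.15591506e-02  9.99932777e-01  5.74833945e-04 -7.05579024e-04]
```

View pics/over.png

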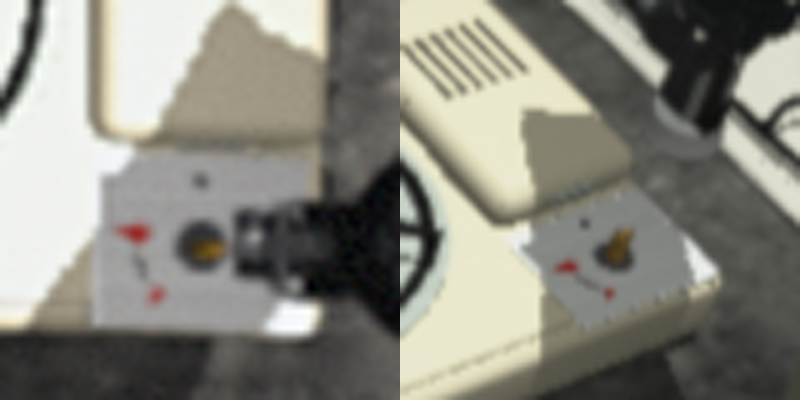

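The left crop (top) shows the plate with the spindle at (203,248), the off dot at (202,180) and the gripper about 10 mm to the right; I overshot y by summing the rows wrongly. In the right crop the knob hangs clear of the plate. I'll correct to (0.4724, -0.2332), which allows for where the knob sits in the grip, and lower to just above the tip.

```bash
python3 -m inch '[[[0,0,0],[-0.0057,0.0327,0],1],[[0,0,0],[0,0,0.1],1],[[0,0,0],[0,0,0.08],1],[[0,0,0],[0,0,0.03],1],[[0,0,0],[0,0,0],1],[[0,0,0],[0,0,0],1],[[0,0,0],[0,0,0],1]]'
python3 - <<'E'
from workcell import telemetry,vision
from h import *
c=vision.camera("scene")
cv2.imwrite("pics/near.png",crop(c,437,178,20,600))
o=telemetry.get_obs();print(o['eef_pos'],o['tool_rot'],o['ft_force'])
for z,n in((o['eef_pos'][2]-.0207,'under'),(.062,'')): print(proj(c,[.4724,-.2332,z]))
E
```

```text
clock: 8.38
eef_pos: [0.4742, -0.2329, 0.1203]
tool_rot: [0.011, 1.0, -0.0, 0.001]
ft_force: [0.1, -0.5, 0.4]
grip_width: 0.0124
grasp_force: 61.4
[ 0.47429676 -0.23324413  0.1204954 ] [ 1.13318476e-02  9.99934622e-01 -6.19008368e-04  1.39933311e-03] [ 0.35778731  0.29291917 -1.11003061]
(np.float64(440.99910102990214), np.float64(171.91887662134135))
(np.float64(437.67170315576334), np.float64(180.7772203232875))
```

View pics/near.png

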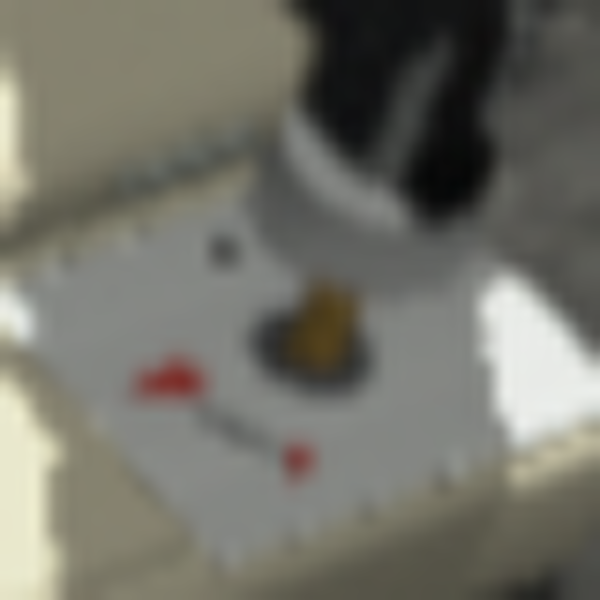

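The spindle base at (316,348) in the crop is within about 1 mm of where my estimate projects (318,349). The skirt spans x≈245–485 with its underside centre near the projected (367,216). x is 2 mm too far, so I'll fix that and feel downward.

```bash
python3 -m inch '[[[0,0,0],[0.006,0,0.02],1],[[0,0,0],[0,0,0.02],1],[[0,0,0],[0,0,0.01],1],[[0,0,0],[0,0,0],1],[[0,0,0],[0,0,0],1]]'; python3 -m inch '[[[0,0,0],[0,0,0.007],1],[[0,0,0],[0,0,0.007],1],[[0,0,0],[0,0,0],1]]'
```

```text
clock: 8.85
eef_pos: [0.4711, -0.2331, 0.1036]
tool_rot: [0.012, 1.0, 0.0, -0.0]
ft_force: [-0.9, -0.5, -0.2]
grip_width: 0.0122
grasp_force: 61.5
clock: 9.1
eef_pos: [0.4717, -0.2329, 0.0998]
tool_rot: [0.012, 1.0, 0.0, 0.001]
ft_force: [1.1, 1.1, 2.4]
grip_width: 0.0122
grasp_force: 61.9
```

```bash
python3 -m inch '[[[0,0,0],[0,0,0.007],1],[[0,0,0],[0,0,0.007],1],[[0,0,0],[0,0,0],1]]'; python3 -m inch '[[[0,0,0],[0,0,0.007],1],[[0,0,0],[0,0,0.007],1],[[0,0,0],[0,0,0],1],[[0,0,0],[0,0,0],1]]'; python3 -c "
from workcell import telemetry as t;o=t.get_obs();print(o['ft_force'],o['ft_torque'])"
```

```text
clock: 9.35
eef_pos: [0.4719, -0.2328, 0.0957]
tool_rot: [0.011, 1.0, 0.0, 0.001]
ft_force: [0.9, 3.4, 5.5]
grip_width: 0.012
grasp_force: 62.3
clock: 9.68
eef_pos: [0.4722, -0.232, 0.0912]
tool_rot: [0.011, 1.0, 0.001, 0.001]
ft_force: [2.9, 3.6, 3.1]
grip_width: 0.012
grasp_force: 61.8
[2.87930209 3.60021071 3.13019602] [ 1.01314367 -0.61945793  0.0373634 ]
```

The knob slid on: TCP z is 0.0912, against 0.0907 for fully home. I'll relieve the small side load and push in 4–4.5 mm.

```bash
python3 -m inch '[[[0,0,0],[-0.003,0.003,0.005],1],[[0,0,0],[0,0,0.005],1],[[0,0,0],[0,0,0.005],1],[[0,0,0],[0,0,0],1],[[0,0,0],[0,0,0],1]]'; python3 - <<'E'
from workcell import telemetry,vision
from h import *
c=vision.camera("scene")
cv2.imwrite("pics/in.png",crop(c,437,178,20,600))
o=telemetry.get_obs();print(o['eef_pos'],o['tool_rot'],o['ft_force'],o['ft_torque'])
E
```

```text
clock: 10.1
eef_pos: [0.4723, -0.2319, 0.0868]
tool_rot: [0.012, 1.0, 0.0, 0.0]
ft_force: [1.4, 3.8, 5.3]
grip_width: 0.012
grasp_force: 62.1
[ 0.47235719 -0.23190763  0.08683819] [1.15052123e-02 9.99933722e-01 3.31658425e-04 2.69080815e-04] [1.60985281 4.79073387 4.87295213] [ 1.05798539 -0.36443821  0.03448328]
```

View pics/in.png

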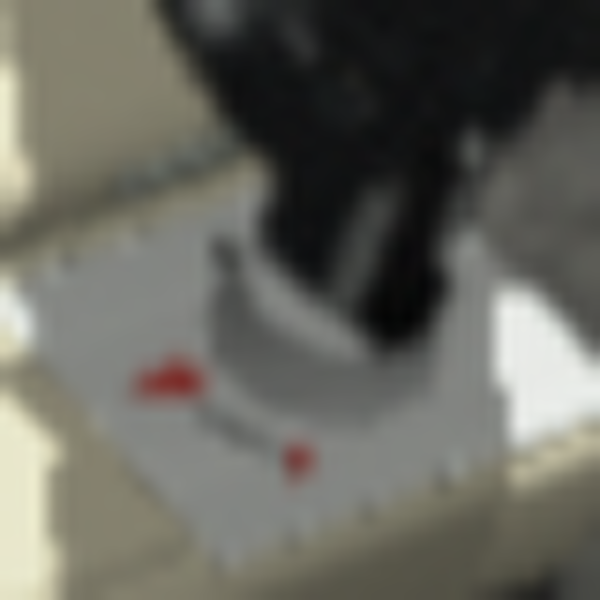

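The picture shows the skirt (centre ≈(325,310)) seated low over the plate. To get a firm reference for depth, I'll feel for the valve stop in 1 mm steps.

```bash
for i in 1; do python3 -m inch '[[[0,0,0],[0,0.002,0.0033],1],[[0,0,0],[0,0,0],1],[[0,0,0],[0,0,0],1]]'; python3 -m inch '[[[0,0,0],[0,0.002,0.0033],1],[[0,0,0],[0,0,0],1],[[0,0,0],[0,0,0],1]]'; done
```

```text
clock: 10.4
eef_pos: [0.4724, -0.2319, 0.086]
tool_rot: [0.012, 1.0, -0.0, 0.0]
ft_force: [1.0, 2.9, 5.5]
grip_width: 0.0119
grasp_force: 62.2
clock: 10.65
eef_pos: [0.4724, -0.2318, 0.0852]
tool_rot: [0.012, 1.0, -0.001, 0.0]
ft_force: [0.6, 2.7, 6.0]
grip_width: 0.0123
grasp_force: 62.3
```

```bash
python3 -m inch '[[[0,0,0],[0,0.002,0.0033],1],[[0,0,0],[0,0,0],1],[[0,0,0],[0,0,0],1]]'; python3 -m inch '[[[0,0,0],[0,0.002,0.0033],1],[[0,0,0],[0,0,0],1],[[0,0,0],[0,0,0],1]]';python3 -m inch '[[[0,0,0],[0,0,0.0033],1],[[0,0,0],[0,0,0],1],[[0,0,0],[0,0,0],1]]'
```

```text
clock: 10.9
eef_pos: [0.4724, -0.2317, 0.0845]
tool_rot: [0.012, 1.0, -0.001, 0.0]
ft_force: [-0.5, 1.6, 7.4]
grip_width: 0.0124
grasp_force: 62.5
clock: 11.15
eef_pos: [0.4725, -0.2317, 0.0844]
tool_rot: [0.012, 1.0, -0.002, 0.001]
ft_force: [-1.5, 0.1, 11.2]
grip_width: 0.0125
grasp_force: 63.0
clock: 11.4
eef_pos: [0.4726, -0.2317, 0.0842]
tool_rot: [0.012, 1.0, -0.002, 0.001]
ft_force: [-3.3, 1.3, 15.9]
grip_width: 0.0125
grasp_force: 63.7
```

The stop shows at TCP z≈0.0845, so zero push is at ≈0.0905. That matches fully home. I'll back off to about 4.5 mm (TCP ≈0.086) and begin the turn.

```bash
python3 -m inch '[[[0,0,0],[0,0,-0.006],1],[[0,0,0],[-0.002,0,-0.006],1],[[0,0,0],[0,0,0],1],[[0,0,0],[0,0,0],1]]'; python3 -m inch '[[[0,0,-0.01],[0,0,0],1],[[0,0,-0.01],[0,0,0],1],[[0,0,-0.01],[0,0,0],1],[[0,0,-0.01],[0,0,0],1],[[0,0,0],[0,0,0],1]]'
```

```text
clock: 11.73
eef_pos: [0.4725, -0.2317, 0.086]
tool_rot: [0.012, 1.0, -0.002, -0.0]
ft_force: [-1.2, -0.8, 6.5]
grip_width: 0.0122
grasp_force: 62.2
clock: 12.15
eef_pos: [0.4733, -0.2314, 0.086]
tool_rot: [-0.114, 0.993, -0.002, 0.0]
ft_force: [0.9, 0.1, 5.6]
grip_width: 0.0123
grasp_force: 62.2
```

```bash
python3 -m inch '[[[0,0,-0.012],[0,0,0],1],[[0,0,-0.012],[0,0,0],1],[[0,0,-0.012],[0,0,0],1],[[0,0,-0.012],[0,0,0],1],[[0,0,-0.012],[0,0,0],1],[[0,0,-0.012],[0,0,0],1],[[0,0,0],[0,0,0],1]]'; python3 -c "
from workcell import telemetry as t;o=t.get_obs();print(o['ft_force'],o['ft_torque'])"
```

```text
clock: 12.73
eef_pos: [0.4733, -0.2312, 0.086]
tool_rot: [-0.334, 0.942, -0.002, 0.0]
ft_force: [0.3, 0.6, 5.7]
grip_width: 0.0126
grasp_force: 62.2
[0.30132753 0.55561958 5.65757154] [ 0.23217763 -0.26188614 -0.04082148]
```

```bash
python3 -m inch '[[[0,0,-0.0125],[0,0,0],1],[[0,0,-0.0125],[0,0,0],1],[[0,0,-0.0125],[0,0,0],1],[[0,0,-0.0125],[0,0,0],1],[[0,0,-0.0125],[0,0,0],1],[[0,0,-0.0125],[0,0,0],1],[[0,0,-0.0125],[0,0,0],1],[[0,0,-0.0125],[0,0,0],1],[[0,0,-0.0125],[0,0,0],1],[[0,0,0],[0,0,0],1]]'; python3 - <<'E'
from workcell import telemetry,vision
from h import *
c=vision.camera("scene")
cv2.imwrite("pics/end.png",crop(c,437,178,20,600))
o=telemetry.get_obs();q=o['tool_rot'];print(o['eef_pos'],np.degrees(2*np.arctan2(q[1],q[0])),o['ft_force'],o['ft_torque'])
E
```

```text
clock: 13.57
eef_pos: [0.4733, -0.2309, 0.086]
tool_rot: [-0.64, 0.768, -0.001, -0.0]
ft_force: [1.7, 1.9, 5.3]
grip_width: 0.0124
grasp_force: 62.2
[ 0.47327722 -0.23089574  0.08601645] 259.47731432880823 [0.74625864 2.73327483 5.58663424] [ 0.37386878 -0.23581892 -0.05020765]
```

View pics/end.png

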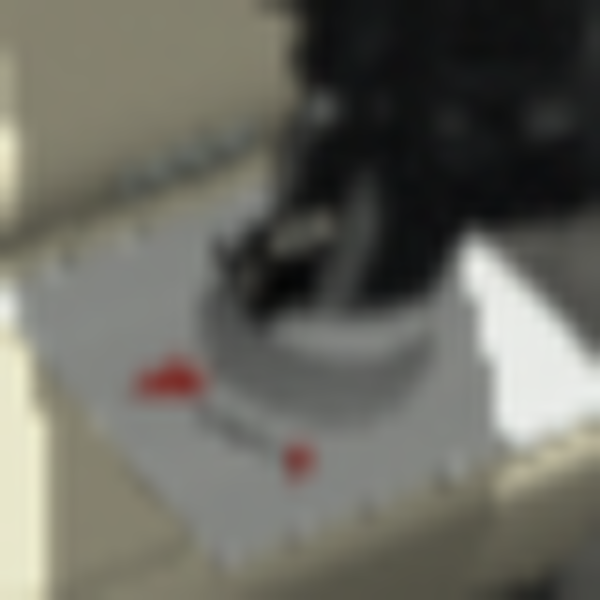

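In the picture the black bar's end with the white pointer now points at about (250,270), toward the big flame side. Resistance of about 0.04 N m shows the spindle is following. To know how far the knob leads, I'll back off through the play while it stays pushed in, watching the torque reverse.

```bash
T(){ python3 -c "
from workcell import telemetry as t;import numpy as np;o=t.get_obs();q=o['tool_rot'];print(np.degrees(2*np.arctan2(q[1],q[0])),o['ft_force'],o['ft_torque'],o['eef_pos'][2])"; }
R='[[[0,0,0.008],[0,0,0],1],[[0,0,0],[0,0,0],1],[[0,0,0],[0,0,0],1]]'
python3 -m inch '[[[0,0,0.008],[0,0,0],1],[[0,0,0],[0,0,0],1],[[0,0,0],[0,0,0],1]]' >/dev/null; T
python3 -m inch '[[[0,0,0.008],[0,0,0],1],[[0,0,0],[0,0,0],1],[[0,0,0],[0,0,0],1]]' >/dev/null; T
python3 -m inch '[[[0,0,0.008],[0,0,0],1],[[0,0,0],[0,0,0],1],[[0,0,0],[0,0,0],1]]' >/dev/null; T
python3 -m inch '[[[0,0,0.008],[0,0,0],1],[[0,0,0],[0,0,0],1],[[0,0,0],[0,0,0],1]]' >/dev/null; T
python3 -m inch '[[[0,0,0.008],[0,0,0],1],[[0,0,0],[0,0,0],1],[[0,0,0],[0,0,0],1]]' >/dev/null; T
```

```text
256.5644525085281 [0.70202983 1.45313894 5.43491408] [ 0.33223996 -0.2542639   0.02453227] 0.08601557150100791
253.67511903291086 [0.76724168 1.4261198  5.33827034] [ 0.19536787 -0.20561622 -0.04594215] 0.08600915171581666
250.7942762168713 [1.19576721 0.56152167 5.59537046] [ 0.22496719 -0.1462657  -0.00327052] 0.08600824620149192
247.90910311165857 [0.40847116 0.34945638 5.34498292] [ 0.06849604 -0.15849234  0.08537695] 0.08601470026353364
245.02743344832282 [-0.42045988  0.07259962  4.9507519 ] [ 0.09384601 -0.10726436 -0.02112624] 0.08602348825385443
```

```bash
cat > avg.py <<'E'
from workcell import telemetry as t,vision;import numpy as np
F=[]
for i in range(10):
    vision.camera("top");o=t.get_obs();F.append(np.r_[o['ft_force'],o['ft_torque']])
q=o['tool_rot'];F=np.array(F);print(round(o['clock'],2),round(np.degrees(2*np.arctan2(q[1],q[0])),2),o['eef_pos'].round(4),F.mean(0).round(3),(F.std(0)[5]/3).round(3))
E
M() { python3 avg.py; }
M
python3 -m inch '[[[0,0,0.01],[0,0,0],1],[[0,0,0],[0,0,0],1],[[0,0,0],[0,0,0],1]]' >/dev/null; M
python3 -m inch '[[[0,0,0.01],[0,0,0],1],[[0,0,0],[0,0,0],1],[[0,0,0],[0,0,0],1]]' >/dev/null; M
python3 -m inch '[[[0,0,0.01],[0,0,0],1],[[0,0,0],[0,0,0],1],[[0,0,0],[0,0,0],1]]' >/dev/null; M
```

```text
15.37 245.03 [ 0.473  -0.2314  0.086 ] [ 0.659  0.306  5.559  0.077 -0.1    0.007] 0.008
16.12 241.44 [ 0.473  -0.2313  0.086 ] [ 2.810e-01  8.810e-01  5.732e+00  1.420e-01 -9.900e-02  2.000e-03] 0.01
16.87 237.85 [ 0.473 -0.231  0.086] [ 0.577  1.183  5.818  0.271 -0.101  0.024] 0.009
17.62 234.26 [ 0.473  -0.2308  0.0859] [ 0.58   1.759  5.817  0.423 -0.129  0.026] 0.008
```

Torque goes from about -0.045 (driving forward) through 0 to +0.025 below about 240°. That puts total play at about 20°, so the knob leads by about 0.17 rad. The knob should therefore be at 1.27+0.17 = 1.44 rad from off, which is tool yaw ≈261.2°.

```bash
python3 -m inch '[[[0,0,-0.0125],[0,0,0],1],[[0,0,-0.0125],[0,0,0],1],[[0,0,-0.0125],[0,0,0],1],[[0,0,-0.0125],[0,0,0],1],[[0,0,-0.0125],[0,0,0],1],[[0,0,-0.0125],[0,0,0],1],[[0,0,0],[0,0,0],1],[[0,0,0],[0,0,0],1]]'; python3 avg.py
```

```text
clock: 18.28
eef_pos: [0.4732, -0.2308, 0.0859]
tool_rot: [-0.651, 0.759, -0.001, -0.0]
ft_force: [1.1, 1.7, 5.2]
grip_width: 0.0126
grasp_force: 62.2
18.78 261.25 [ 0.4732 -0.2309  0.0859] [ 1.381  1.809  5.546  0.381 -0.235 -0.009] 0.008
```

Tool yaw is 261.25°, putting the pointer just past the big flame, with the push at about 4.5 mm and the grip firm. Handing in.

```bash
python3 -c "
from workcell import workorder;print(workorder.job_done())"
```

```text
the job is handed in; nothing more can be done
None
```

I handed the job in with the knob fully home on the spindle, pushed in about 4.5 mm, and its pointer just past the big flame (estimated spindle angle about 1.27 rad, inferred from the measured play rather than read directly), still gripped and held at 18.8 s; no verdict came back.

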